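Tip the acrylic panels over in the polishing stand

TASK

The blue and the green acrylic panels in the polishing stand still lean on the black rail on the robot's side. Push each of them over with the fingertips, past upright, so that both end up leaning on the white rail with their lower edges still in the groove; do not lift them. Leave the red panel, which is already turned, and the mill, jar and tin as they are.

Things in the scene. Friction and masses are not known exactly. Their poses are not given: they have to be found in the camera images.
- stand: fixed plywood stand, base 130 mm (x) by 450 mm (y), 20 mm thick. Origin: centre of its underside, on the table. y runs along the groove, x across it from the black rail (-x, robot's side) to the white rail (+x). Groove 16 mm wide, floor 20 mm up, walls to 32 mm. Three panels stand end to end in it, in any order, about 28 mm apart; one pushed past upright falls by itself to the other rail
- black_rail (a point): middle of the black rail, a fixed 12 mm thick bar along the stand's y, its centre 80 mm above the table
- white_rail (a point): middle of the white rail, a fixed 12 mm thick bar like the black one
- blue: blue acrylic panel, loose, 8 mm thick, 115 mm wide, 170 mm high, 0.13 to 0.27 kg, its lower edge in the groove; at first leans on the black rail, 20 degrees off upright. Origin: on the mid-plane, midway across the width, 11 mm up from its lower edge. z points up the panel to its top edge, y runs along the width and the groove, x is square to the faces, towards the white-rail side
- blue_top (a point): middle of the top edge of the blue panel (mid-plane), about 180 mm above the table while it leans
- green: green acrylic panel, loose, 8 mm thick, 115 mm wide, 170 mm high, 0.13 to 0.27 kg, its lower edge in the groove; at first leans on the black rail, 20 degrees off upright. Origin: on the mid-plane, midway across the width, 11 mm up from its lower edge. z points up the panel to its top edge, y runs along the width and the groove, x is square to the faces, towards the white-rail side
- green_top (a point): middle of the top edge of the green panel (mid-plane), about 180 mm above the table while it leans
- red: red acrylic panel, loose, 8 mm thick, 115 mm wide, 170 mm high, 0.13 to 0.27 kg, its lower edge in the groove; a bystander already leaning on the white rail, 20 degrees off upright. Origin: on the mid-plane, midway across the width, 11 mm up from its lower edge. z points up the panel to its top edge, y runs along the width and the groove, x is square to the faces, towards the white-rail side
- red_top (a point): middle of the top edge of the red panel (mid-plane), about 180 mm above the table while it leans
- mill: black pepper mill, 56 mm across, 168 mm high, loose bystander on the table beyond the white-rail side. Origin: centre of its underside, z up
- jar: amber spice jar with a steel lid, 48 mm across, 75 mm high, loose bystander on the table on the black-rail side. Origin: centre of its underside
- tin: low steel tin with a yellow band, 60 mm across, 50 mm high, loose bystander on the table on the black-rail side. Origin: centre of its underside
Mind the look-alikes: they are no part of the job. Of the things shaped like the green, the green one is meant.

How it is judged:
By the outcome, as a careful person would: the job done as asked, in the order asked, and still so for the second after the job is handed in, with the robot touching nothing.
It also fails if it takes over 48 s, if anything falls off the work surface, if the arm or the gripper's body presses on something with over 40 N, if the wrist force passes 120 N, or if a joint passes its speed limit or range.

ROBOT

A 6-joint arm with a two-finger parallel gripper is mounted at the origin on the work surface. World frame = base frame: x ahead of the robot, y to its left, z up, the work surface at z = 0. Lengths are in mm, angles in rad, forces in N, time in s.
With the tool pointing down it reaches from about 350 to 875 mm from the base axis. Payload 4.2 kg.
Tool frame: the origin (TCP) lies midway between the tips of the shut fingers; the grasp point (between the pads) lies 19 mm behind it; x points along the fingers, z is the direction in which the jaws open and shut, and the axes are right-handed (so a half turn about x gives the same grasp; the last joint's range is limited). The gripper opens to 85 mm and grips with 20 to 120 N. Pads are 22 mm wide; open, the fingers measure 114 mm over their backs; the gripper's body (76 mm by 85 mm) begins 54 mm behind the grasp point. The pads swing forward as they close: fully open they stand 13 mm farther back than shut.
Start: joints at [1.572, 0.385, 0.008, 0, -1.194, -0.259], TCP at [159.314, 604.333, 231.312] pointing down, gripper open.
Joint ranges: [-3.14, 3.14], [-1.21, 2.06], [-1.07, 1.41], [-3.16, 2.05], [-2.99, -0.16], [-3.1, 3.1]. Speed limits (rad/s): [2.79, 2.79, 3.14, 3.14, 3.14, 3.14].

INTERFACE

Orientations are given as a 3x3 rotation matrix whose columns are the frame's x, y, z axes.
In Python, from cell import reach, servo_line, move_j, gripper_to, sleep, ik, state, read_camera, camera_params, PlanningError, hand_in gives the robot as it stands. The module is installed in compiled form; this text tells all that it offers. Calls block until the motion is done:
- reach(position, orientation): joint-space move of the TCP to a pose.
- servo_line(position, rot=None, rate=150): straight line of the TCP; rot=None keeps the orientation; rate is the mean speed in mm/s.
- move_j(angles): joint-space move.
- gripper_to(opening): finger opening in mm; the grip force is fixed at half the most; returns when the fingers have stopped.
- sleep(seconds).
- ik(position, orientation): joint angles nearest the present ones, or None.
- state(): the state.
- read_camera(name): name is "side" or "top" or "wrist"; returns the picture (384x512x3 uint8, red, green, blue); there is no depth.
- camera_params(name): a dict with "fx", "fy", "cx", "cy" (pixels), "k1" (the pictures are not rectified: a ray, as slopes to the right and down, at radius r is drawn at 1 + k1 r^2 times it, then the intrinsics apply), "eye" and "orientation" of the camera in the world. Camera axes: x right, y down, z forward; pixel columns grow to the right and rows downward; lengths in mm; the calibration is good to about 2 mm. A picture is of the moment at which its call begins: read the wrist's pose just before it. camera_params takes no time and is no camera call; for the wrist camera it gives the pose at the moment of the call.
A pose or a line that the arm cannot do raises PlanningError and nothing moves.
- hand_in(): hands the job in, once; it reports no verdict.
The state is a dict: "time_s": time; "q": joint angles; "joint_velocities": joint speeds; "joint_efforts": joint torques, N m; "position": TCP position; "orientation": TCP orientation; "contact_force": force on the tool from outside, world axes, zero at the start; "moment": the same for the moment, N m; "finger_gap": finger opening in mm.
Only numpy, scipy, OpenCV 4.12 (cv2) and the standard library are available. Lean on these libraries where they do the work, as an engineer would, in place of code of your own. Each camera call takes 0.05 s, during which the arm holds its last target.

## Working session

There is one attempt and no reset: what is moved stays moved. The work goes in short steps, each a Python script; the robot and the scene stay as the last script left them, time stands still between calls to the robot, and variables do not carry over. Pictures are saved under pics/ and viewed, and the job is handed in when it is done.

```bash
mkdir -p pics; cat > h.py <<'E'
import numpy as np, cv2
from cell import *
def snap(n,f):
    im=read_camera(n); cv2.imwrite(f'pics/{f}.png',cv2.cvtColor(im,cv2.COLOR_RGB2BGR)); return im
def ray(n,u,v,p=None):
    p=p or camera_params(n)
    K=np.array([[p['fx'],0,p['cx']],[0,p['fy'],p['cy']],[0,0,1.]])
    a=cv2.undistortPoints(np.array([[[u,v]]],float),K,np.array([p['k1'],0,0,0,0.])).ravel()
    d=np.array(p['orientation'])@np.array([a[0],a[1],1]); return np.array(p['eye'],float),d/np.linalg.norm(d)
def onz(n,u,v,z,p=None):
    e,d=ray(n,u,v,p); return e+d*(z-e[2])/d[2]
def tri(a,b):
    (e1,d1),(e2,d2)=a,b
    A=np.c_[d1,-d2]; s=np.linalg.lstsq(A,e2-e1,rcond=None)[0]
    p,q=e1+s[0]*d1,e2+s[1]*d2; return (p+q)/2,np.linalg.norm(p-q)
E
python3 - <<'E'
from h import *
for n in('side','top','wrist'):
    im=snap(n,n+'0'); p=camera_params(n); print(n,np.round(p['eye']),np.round(np.array(p['orientation']),2).tolist(),p['fx'],p['k1'])
s=state();print(s['time_s'],np.round(s['orientation'],3).tolist(),s['finger_gap'])
E
```

```text
side [224. 628. 817.] [[-0.9, -0.32, 0.29], [-0.43, 0.68, -0.6], [-0.01, -0.66, -0.75]] 356.86456771735243 -0.008892737862490898
top [ 391.   69. 1020.] [[-0.0, -0.99, 0.12], [-1.0, 0.0, 0.01], [-0.01, -0.12, -0.99]] 411.01305307268433 -0.07277800323620011
wrist [238. 583. 373.] [[-0.26, -0.92, -0.31], [-0.97, 0.24, 0.08], [0.0, 0.32, -0.95]] 289.26384905479824 -0.02707432068685602
0.15 [[-0.0, 0.967, -0.255], [-0.002, -0.255, -0.967], [-1.0, 0.0, 0.002]] 85.66967635143247
```

View pics/side0.png

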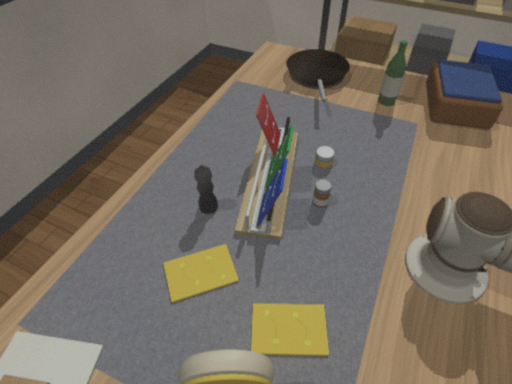

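View pics/top0.png

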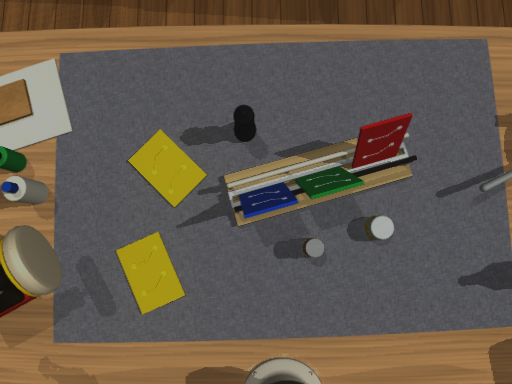

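View pics/wrist0.png

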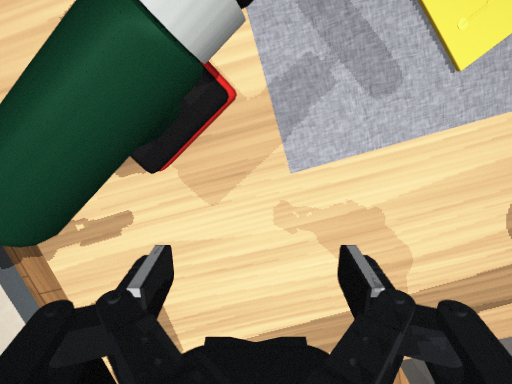

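The top view shows blue at (267,198), green at (330,180), red at (382,140), mill at (245,123), jar and tin at (314,248) and (381,228). The green look-alikes are the bottle at the edge, and the yellow flat panels at (167,168) and (150,273). I'll check with crops.

```bash
python3 - <<'E'
import cv2
t=cv2.imread('pics/top0.png')[100:270,215:430]; cv2.imwrite('pics/tc.png',cv2.resize(t,None,fx=3.5,fy=3.5,interpolation=2))
t=cv2.imread('pics/side0.png')[80:250,180:350]; cv2.imwrite('pics/sc.png',cv2.resize(t,None,fx=3.5,fy=3.5,interpolation=2))
E
```

```text
(no output)
```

View pics/tc.png

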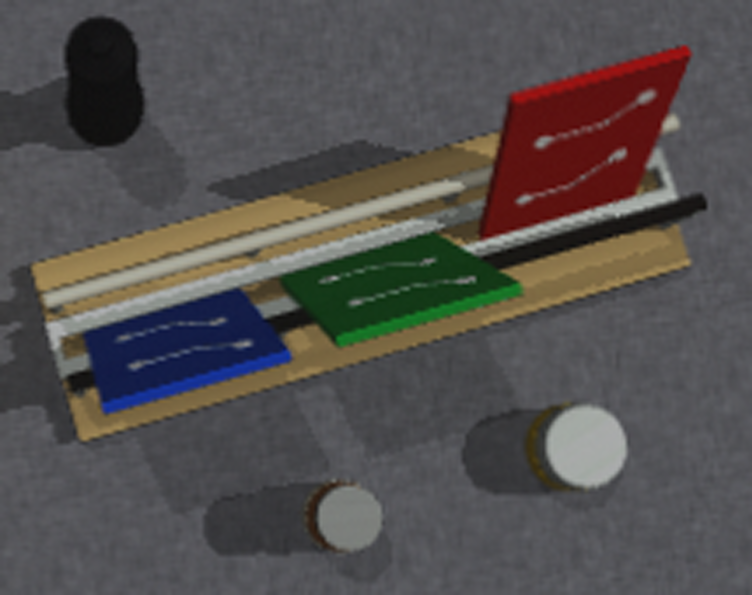

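View pics/sc.png

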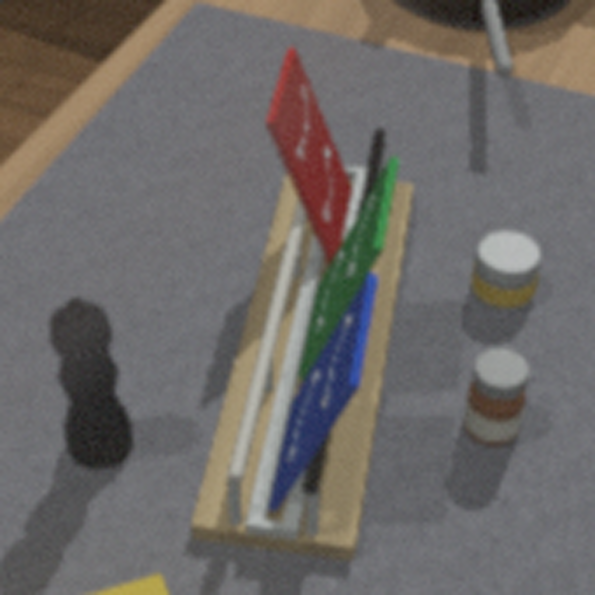

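```bash
python3 - <<'E'
from h import *
p=camera_params('top'); q=camera_params('side')
T=lambda x,y,z:onz('top',x/3.5+214.6,y/3.5+99.6,z,p)
S=lambda x,y,z:onz('side',x/3.5+179.6,y/3.5+79.6,z,q)
for n,(a,b) in dict(blue=((104,403),(290,354)),green=((336,334),(520,286)),red=((512,97),(689,50))).items():
    A,B=T(*a,180),T(*b,180); d=A-B; print(n,np.round(A),np.round(B),np.linalg.norm(d),np.degrees(np.arctan2(-d[0],d[1])), (A+B)/2)
print('base',[np.round(T(*c,20)) for c in((32,263),(80,438),(690,264),(640,100))])
print('base side',[np.round(S(*c,20)) for c in((195,527),(355,545),(412,183))])
print('side blue',S(358,386,180),S(373,276,180),'green',S(380,248,180),S(394,160,180))
for u,z in(((348,518),75),((586,446),50),((101,45),168)): print(np.round(T(*u,z)))
print('rail',T(75,383,85),T(700,203,85),'w',T(45,300,85),T(675,122,85))
E
```

```text
blue [434.  86. 180.] [462. -23. 180.] 112.56477460605157 14.518658472116895 [448.26126204  31.65161246 180.        ]
green [474. -50. 180.] [ 502. -160.  180.] 113.04808752531584 14.301025226441672 [ 487.97120135 -104.81278177  180.        ]
red [ 616. -159.  180.] [ 646. -269.  180.] 113.66720700421172 15.001715413658637 [ 631.20947409 -214.28279991  180.        ]
base [array([541., 140.,  20.]), array([418., 106.,  20.]), array([ 538., -325.,   20.]), array([ 657., -296.,   20.])]
base side [array([535., 142.,  20.]), array([415., 104.,  20.]), array([ 538., -325.,   20.])]
side blue [427.37376309  87.08129585 180.        ] [460.92782665 -19.42755849 180.        ] green [468.21092509 -50.5473831  180.        ] [ 499.29811912 -155.26071861  180.        ]
[364. -70.  75.]
[ 410. -236.   50.]
[653.  88. 168.]
rail [452.07516589 106.88969112  85.        ] [ 569.63553779 -308.68088609   85.        ] w [506.59220018 126.58485559  85.        ] [ 624.83011525 -294.8528691    85.        ]
```

One green panel in view (crop at about (330,180), leaning to the robot's side), and the heights, widths (113 mm against 115) and stand size agree between the cameras. I take the stand at (538,-94), yaw 15.7°. Next I push blue.

```bash
cat >> h.py <<'E'
th=np.radians(15.7); ex=np.array([np.cos(th),np.sin(th),0]); ey=np.array([-np.sin(th),np.cos(th),0])
O=np.array([538,-94,0.])
def W(x,y,z): return O+ex*x+ey*y+np.array([0,0,z])
def R(s):
    x=np.array([0,0,-1.]); z=s*ey; return np.c_[x,np.cross(z,x),z]
def push(y,z=145,xs=-95,x1=10):
    f0=np.array(state()['contact_force'])
    x=-75
    servo_line(W(x,y,z),rate=100)
    while x<x1:
        x+=5; servo_line(W(x,y,z),rate=70)
        print(x,np.round(np.array(state()['contact_force'])-f0,1))
E
python3 - <<'E'
from h import *
for s in(1,-1):
    print(s,[None if (j:=ik(W(*a),R(s))) is None else np.round(j,2) for a in((-95,145,240),(-95,145,145),(20,145,145),(-95,3,145),(20,3,145))])
E
```

```text
1 [array([ 0.45, -0.  , -0.47,  0.  , -1.11, -1.75]), array([ 0.45,  0.11, -0.62,  0.  , -0.85, -1.75]), array([ 0.41,  0.29, -0.37,  0.  , -0.91, -1.71]), array([ 0.1 ,  0.2 , -0.51,  0.  , -0.87, -1.39]), array([ 0.13,  0.36, -0.27,  0.  , -0.95, -1.43])]
-1 [array([ 0.45, -0.  , -0.47,  0.  , -1.11,  1.39]), array([ 0.45,  0.11, -0.62,  0.  , -0.85,  1.39]), array([ 0.41,  0.29, -0.37,  0.  , -0.91,  1.43]), array([ 0.1 ,  0.2 , -0.51,  0.  , -0.87,  1.75]), array([ 0.13,  0.36, -0.27,  0.  , -0.95,  1.71])]
```

```bash
python3 - <<'E'
from h import *
gripper_to(0)
reach(W(-95,145,240),R(1)); servo_line(W(-95,145,145),rate=120)
print(state()['time_s'],np.round(state()['position']),state()['finger_gap'])
snap('top','t1');snap('wrist','w1')
E
python3 - <<'E'
import cv2
a=cv2.imread('pics/t1.png');b=cv2.imread('pics/w1.png')
cv2.imwrite('pics/c1.png',cv2.resize(cv2.hconcat([a,b]),(800,300)))
E
```

```text
4.125 [408.  20. 146.] 0.490923498659692
```

View pics/c1.png

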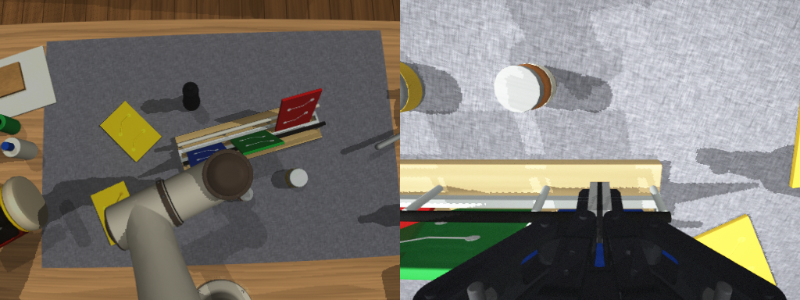

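The fingertip, at wrist-view pixel (600,185) in the montage, is beyond blue's top edge (v≈208), on the robot's side and clear of it. Pushing.

```bash
python3 - <<'E'
from h import *
push(145)
print(state()['time_s']); snap('wrist','w2'); snap('side','s2')
E
python3 - <<'E'
import cv2
a=cv2.imread('pics/s2.png');b=cv2.imread('pics/w2.png')
cv2.imwrite('pics/c2.png',cv2.resize(cv2.hconcat([a,b]),(800,300)))
E
```

```text
-70 [-0.9  0.3  0.8]
-65 [-1.1  0.6  0.3]
-60 [-0.8  0.9  0.3]
-55 [-1.   0.7  1.7]
-50 [-1.7  1.1  8.7]
-45 [-2.7  0.  13.3]
-40 [-3.4  0.4 16.6]
-35 [-3.5 -0.3 19. ]
-30 [-2.4  0.2 19.2]
-25 [-0.3  0.3 10.2]
-20 [ 0.2  0.9 10.1]
-15 [-0.2  0.4 10.3]
-10 [-0.7  0.2 -0.3]
-5 [-1.1  0.9 -0.6]
0 [-1.   1.2  0.9]
5 [-0.8  1.2  0.8]
10 [-0.4  2.2  1.1]
8.825
```

View pics/c2.png

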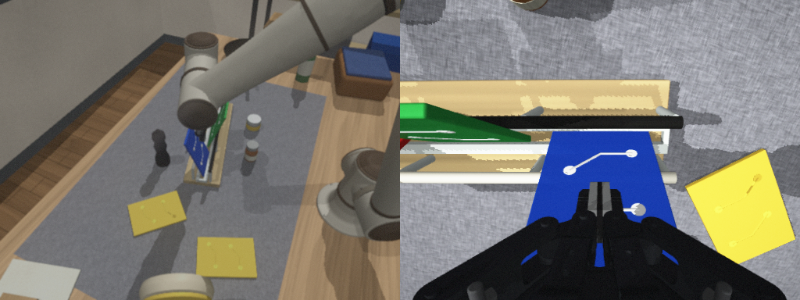

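Blue lies over the white rail now (its face is at (600,170) in the wrist view, groove edge in place). The 19 N upward force suggests the gripper's linkage rubbed the top edge, so for green I push higher, with the tip at z = 163.

```bash
python3 - <<'E'
from h import *
servo_line(W(-5,145,240),rate=180)
servo_line(W(-100,3,240),rate=200); servo_line(W(-100,3,163),rate=120)
push(3,z=163,x1=15)
servo_line(W(0,3,260),rate=150)
print(state()['time_s']); snap('wrist','w3')
reach([250,400,350],R(1))
print(state()['time_s']); snap('top','t3');snap('side','s3')
E
python3 - <<'E'
import cv2
a=cv2.imread('pics/s3.png')[80:250,180:350];b=cv2.imread('pics/t3.png')[100:270,215:430]
cv2.imwrite('pics/c3.png',cv2.resize(cv2.hconcat([a,b]),None,fx=2,fy=2,interpolation=2))
E
```

```text
-70 [-0.6 -0.1 -0.9]
-65 [-0.7 -0.6 -0.8]
-60 [ 0.2 -1.5 -1.4]
-55 [-0.1 -1.1 -1.3]
-50 [ 0.  -1.7 -1.2]
-45 [ 0.1 -0.5 -0.2]
-40 [-1.  -1.2 -0.4]
-35 [-0.3 -0.4 -1.3]
-30 [ 0.2 -0.4 -0.9]
-25 [-0.6 -0.9 -0.9]
-20 [ 0.5 -0.7 -1.2]
-15 [-0.9 -1.3 -0.7]
-10 [-0.9 -0.5 -0.6]
-5 [-0.5 -1.3 -1.5]
0 [-1.2 -1.  -1.4]
5 [-0.3 -0.2 -0.5]
10 [-0.2 -1.  -1.3]
15 [-0.4  0.1 -1.1]
17.1167
19.2333
```

View pics/c3.png

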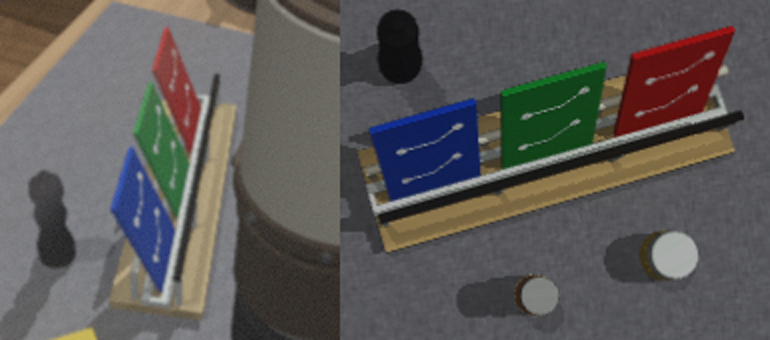

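View pics/t3.png

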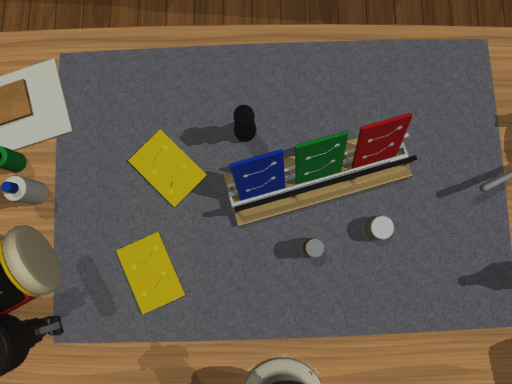

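```bash
python3 - <<'E'
from h import *
p=camera_params('top')
T=lambda x,y,z:onz('top',(x-340)/2+214.75,y/2+99.75,z,p)
for n,(a,b) in dict(blue=((370,131),(476,102)),green=((502,93),(606,65)),red=((629,58),(733,30))).items():
    A,B=T(*a,180),T(*b,180); d=A-B; m=(A+B)/2-O
    print(n,'len',np.linalg.norm(d).round(),'yaw',np.degrees(np.arctan2(-d[0],d[1])).round(1),'local top',(m@ex).round(),(m@ey).round())
a=cv2.imread('pics/top0.png').astype(int);b=cv2.imread('pics/t3.png').astype(int)
d=np.abs(a-b).max(2)
for n,(u,v) in dict(mill=(245,123),jar=(314,248),tin=(381,228)).items(): print(n,(d[v-14:v+15,u-14:u+15]>50).sum())
print('red panel',(d[115:170,368:412]>50).sum(), state()['position'],np.round(state()['contact_force'],1))
E
```

```text
blue len 114.0 yaw 15.2 local top 55.0 145.0
green len 114.0 yaw 15.1 local top 56.0 3.0
red len 117.0 yaw 15.2 local top 55.0 -138.0
mill 0
jar 0
tin 0
red panel 0 [250.57560402 399.63329338 349.82729475] [ 1.6 -0.4 -0.1]
```

Blue and green lean just as red does (top edge 55 to 56 mm across, parallel to the rails). The bystanders are unchanged.

```bash
python3 -c "
from cell import *
hand_in(); print(state()['time_s'])"
```

```text
the job is handed in; nothing more can be done
the job is handed in; nothing more can be done
```

I pushed the blue panel and then the green one past upright with the closed fingertips. Both now lean on the white rail. I moved the arm clear and handed the job in at about 19 s of the 48 s allowed.

- **Panels:** In the last top picture, the top edges of blue and green sit 55 and 56 mm towards the white rail, against 55 mm for red. All three are parallel to the groove, and neither panel moved along it. This position fits lower edges still in the groove, and both cameras show them there.
- **Bystanders:** The red panel, mill, jar and tin show no pixel change from the first picture.
- **Unexpected force:** While pushing blue I measured an upward force of up to 19 N, probably the gripper's linkage rubbing the panel's top edge. That is below the 40 N limit, but I only sampled the force every 5 mm. I pushed green about 18 mm higher, and every reading stayed at or below about 2 N.

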